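Put the little rolling pin away in the empty steel pot

TASK

The washed wooden rolling pin (the plain straight round stick) is drying upright in the grey rack. Lift it out and stand it upright in the empty steel pot, lowering it to the bottom before you let go rather than dropping it in. Leave the scraper in the rack, and leave the other pot, the one full of utensils, standing where it is.

Things in the scene. Friction and masses are not known exactly. Their poses are not given: they have to be found in the camera images.
- pin: Small rolling pin: plain pale-wood cylinder, 24 mm diameter, 180 mm long, no head, 60 to 125 g. Origin: centre of its lower end, z up along it. Starts upright in one of three sockets of a fixed grey rack, lower end 10 mm and top 190 mm above the table, upper 140 mm free. At the start its x axis points across the rack's row of sockets, its y axis along it. Nothing tall within 70 mm across the row.
- pot: The empty pot: straight round steel cup, 62 mm outer diameter, 90 mm high, wall 3 mm (inner diameter 56 mm), inner floor 5 mm above the table, about 450 g, loose on the table. Origin: centre of its underside, z up.
- fullpot: The other pot: the same steel cup full of small sticks and spoons with knobbed ends that rise to 145 mm above the table; loose, about 700 g, 140 mm or more from the empty pot. Origin: centre of its underside, z up.
- scraper: Scraper, also in the rack (70 x 250 mm, 50 mm high; sockets 31 mm wide, 40 mm deep, 80 mm apart; the third holds a wooden tamper, 140 mm long, with a 44 mm disc on top). Round wooden handle, 24 mm; flat white blade on top, 56 mm wide across the row, 9 mm thick, 56 mm high; 150 mm long, top 160 mm above the table. Origin: centre of its lower end, z up.

How it is judged:
By the outcome, as a careful person would: the job done as asked, in the order asked, and still so for the second after the job is handed in, with the robot touching nothing.
It also fails if it takes over 43 s, if anything falls off the work surface, if the arm or the gripper's body presses on something with over 40 N, if the wrist force passes 120 N, or if a joint passes its speed limit or range.

ROBOT

A 6-joint arm with a two-finger parallel gripper is mounted at the origin on the work surface. World frame = base frame: x ahead of the robot, y to its left, z up, the work surface at z = 0. Lengths are in m, angles in rad, forces in N, time in s.
With the tool pointing down it reaches from about 0.425 to 0.95 m from the base axis. Payload 3.5 kg.
Tool frame: the origin (TCP) lies on the centre line of the jaws, within the pads' length; the fingertips stand 11 mm ahead of it and the grasp point (between the pads) lies 8 mm behind it; y points along the fingers, x is the direction in which the jaws open and shut, and the axes are right-handed (so a half turn about y gives the same grasp; the last joint's range is limited). The gripper opens to 85 mm and grips with 20 to 120 N. Pads are 22 mm wide; open, the fingers measure 114 mm over their backs; the gripper's body (76 mm by 85 mm) begins 54 mm behind the grasp point. The pads swing forward as they close: fully open they stand 13 mm farther back than shut.
Start: joints at [1.052, 0.286, 1.577, -0, 1.279, -0.15], TCP at [0.243, 0.63, 0.242] pointing down, gripper open.
Joint ranges: [-2.77, 2.77], [-0.9, 2.22], [0.21, 2.48], [-1.53, 4.67], [0.24, 2.81], [-2.84, 2.84]. Speed limits (rad/s): [2.79, 2.79, 3.14, 3.14, 3.14, 3.14].

INTERFACE

Orientations are given as a unit quaternion [x, y, z, w].
In Python, from plant import get_state, read_camera, sign_off gives the robot as it stands.
- The arm moves only by the shell command python3 -m inch 'ROWS' [FORCE]. ROWS is JSON, a list of rows, each an object of numbers: "ax", "ay", "az": the turn, a rotation vector about the tool's x, y, z in rad; "x", "y", "z": the shift along the tool's x, y, z in mm; "hand": the closure, from -1 (fully open) to 1 (shut). In form: [{"ax": .., "ay": .., "az": .., "x": .., "y": .., "z": .., "hand": ..}, ...]. A call has 1 to 5 rows; each row shifts and turns the commanded pose from where the row before left it, along the tool's axes as they then stand; what a row does not reach is not made up. A row lasts 1/12 s, in which the tool goes at most 41.7 mm and 7.16 degrees, less where a joint would pass 70% of its speed; a pose out of reach is approached as far as the arm can. A call with a gripper value outside its range is refused whole. The fingers move at their own pace and stop on an object; FORCE is the grip in N (left out, the last holds). Time passes only in rows, so rows that do not move let the fingers close. It gives the time, the measured TCP pose, the force and the opening at its end, in the units of the state.
- get_state(): the state, without advancing time (a new reading comes with each control period).
- read_camera(name): name is "side" or "top"; returns a dict with "img" (480x640x3 uint8, red, green, blue), "fov_y" (degrees; the focal length in pixels is half the picture's height over the tangent of half this angle, whatever the lens; pixels are square), "cx", "cy" (the principal point, pixels), "distortion" ([k1, k2, p1, p2, k3] as OpenCV has them; the pictures are not rectified), "T" (4x4, takes a point from camera to world coordinates). Camera axes: x right, y down, z forward; pixel columns grow to the right and rows downward; lengths in m; the calibration is good to about 2 mm. A picture is of the moment at which its call begins. There is no depth.
- sign_off(): hands the job in, once; it reports no verdict.
The state is a dict: "time": time; "qpos": joint angles; "dq": joint speeds; "joint_efforts": joint torques, N m; "eef_pos": TCP position; "tcp_rot": TCP orientation; "contact_force": force on the tool from outside, world axes, zero at the start; "wrist_torque": the same for the moment, N m; "opening": opening from 0.0 (shut) to 1.0 (fully open).
Only numpy, scipy, OpenCV 4.12 (cv2) and the standard library are available. Lean on these libraries where they do the work, as an engineer would, in place of code of your own. Each camera call takes 0.05 s, during which the arm holds its last target. There are 200 camera calls.

## Working session

There is one attempt and no reset: what is moved stays moved. The work goes in short steps, Python scripts to look and compute and a shell command to move; the robot and the scene stay as the last step left them, time stands still between calls to the robot, and variables do not carry over. Pictures are saved under pics/ and viewed, about 8 in all and at most 12, crops included, and the job is handed in when it is done.

```bash
mkdir -p pics; ls; python3 - <<'E'
from plant import *
import cv2
s=get_state();print(s)
for n in("side","top"):
    c=read_camera(n);cv2.imwrite(f"pics/{n}0.png",c["img"][...,::-1]);print({k:v for k,v in c.items() if k!="img"})
E
```

```text
pics
{'time': 0.0, 'qpos': array([ 1.05201551e+00,  2.87199685e-01,  1.57818821e+00, -2.70032390e-05,
        1.27860157e+00, -1.49994480e-01]), 'dq': array([ 0.00174709,  0.00085978, -0.00167043, -0.00045362,  0.00034971,
       -0.00043564]), 'joint_efforts': array([ 2.85296874e-04, -4.05986845e+01, -2.92623353e+01, -8.60488785e-05,
        5.80874184e-03,  1.07029376e-05]), 'eef_pos': array([0.2429816 , 0.62906674, 0.2409184 ]), 'tcp_rot': array([ 0.58357446,  0.39909214, -0.40060951, -0.58281929]), 'contact_force': array([-0.73020988, -0.13607425, -0.26310931]), 'wrist_torque': array([-0.01891568, -0.02677782,  0.00637068]), 'opening': 0.9972933047003865}
{'fov_y': 46.04543142878321, 'cx': 326.6390201173527, 'cy': 238.19427453843795, 'distortion': array([-0.0422975,  0.       ,  0.       ,  0.       ,  0.       ]), 'T': array([[-0.99770165, -0.04697637,  0.04883275,  0.46348877],
       [-0.06751679,  0.7502037 , -0.65775064,  0.81776829],
       [-0.00573577, -0.65953593, -0.75165116,  0.92004973],
       [ 0.        ,  0.        ,  0.        ,  1.        ]])}
{'fov_y': 52.75819498147195, 'cx': 320.78561263153034, 'cy': 242.77354498922546, 'distortion': array([-0.10463145,  0.        ,  0.        ,  0.        ,  0.        ]), 'T': array([[-3.90146470e-03, -9.91939530e-01,  1.26652071e-01,
         3.96966659e-01],
       [-9.99727999e-01,  9.56787711e-04, -2.33026426e-02,
         4.09559807e-02],
       [ 2.29936333e-02, -1.26708535e-01, -9.91673454e-01,
         9.22627708e-01],
       [ 0.00000000e+00,  0.00000000e+00,  0.00000000e+00,
         1.00000000e+00]])}
```

View pics/side0.png

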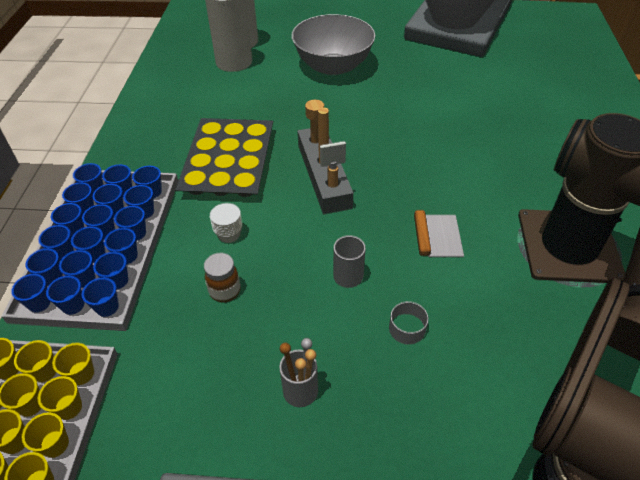

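View pics/top0.png

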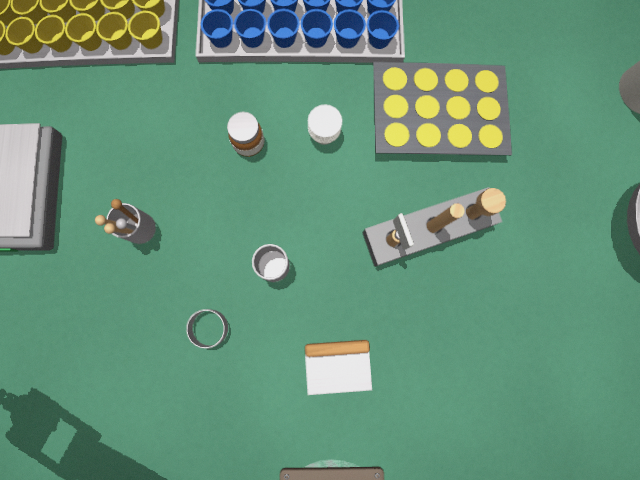

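The side view shows the scraper (332,155), the pin in the middle socket (top about 323,111), the tamper (315,106), the empty pot (349,258) and the full pot (299,375). In the top view the pin top is at about (457,211), the empty pot at (271,262), the full pot at (125,220) and the ring at (207,329). I'll enlarge these.

```bash
python3 - <<'E'
import cv2,numpy as np
s=cv2.imread("pics/side0.png");t=cv2.imread("pics/top0.png")
f=lambda i,x,y,w,h:cv2.resize(i[y:y+h,x:x+w],(400,300),interpolation=cv2.INTER_CUBIC)
a=np.vstack([np.hstack([f(s,280,90,100,75),f(s,300,225,100,75)]),np.hstack([f(t,415,180,100,75),f(t,220,225,100,75)])])
for r in range(2):
  for c in range(2):
    for k in range(0,400,40):
        cv2.line(a,(c*400+k,r*300),(c*400+k,r*300+6),(255,255,255),1)
        if k<300: cv2.line(a,(c*400,r*300+k),(c*400+6,r*300+k),(255,255,255),1)
cv2.imwrite("pics/crop1.png",a)
E
```

```text
(no output)
```

View pics/crop1.png

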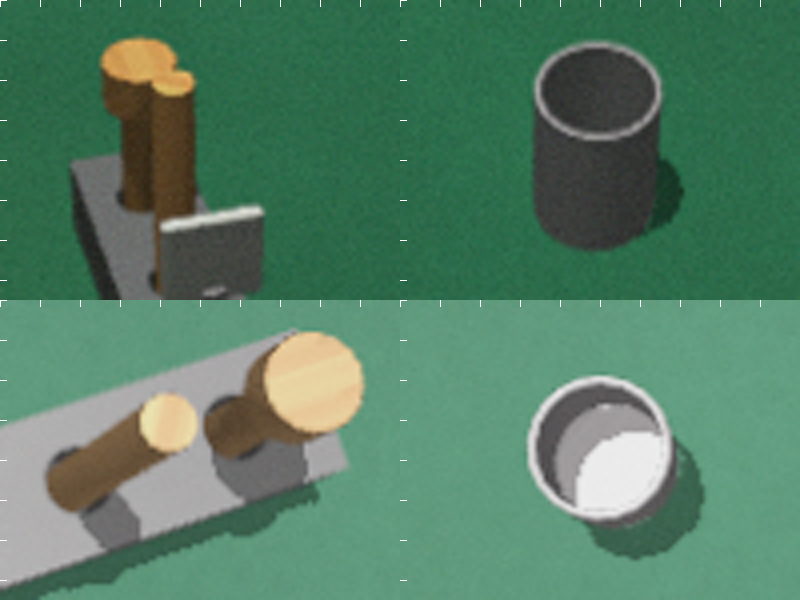

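The crop gives these full-frame pixels:

| Point | Side | Top |
|---|---|---|
| Pin top | (323.0,110.4) | (456.7,210.4) |
| Pot rim centre | (349.2,247.3) | (269.8,261.9) |
| Tamper disc | (314.5,104.7) | (492.7,200.4) |

```bash
cat > h.py <<'E'
import numpy as np,cv2
from plant import *
from scipy.spatial.transform import Rotation as R
def ray(c,p):
    f=240/np.tan(np.radians(c["fov_y"]/2));K=np.array([[f,0,c["cx"]],[0,f,c["cy"]],[0,0,1]])
    q=cv2.undistortPoints(np.array([[p]],float),K,c["distortion"])[0,0]
    d=c["T"][:3,:3]@[q[0],q[1],1];return c["T"][:3,3],d/np.linalg.norm(d)
def plane(c,p,z):
    o,d=ray(c,p);return o+d*(z-o[2])/d[2]
def tri(a,p,b,q):
    o,d=ray(a,p);o2,e=ray(b,q)
    t=np.linalg.lstsq(np.c_[d,-e],o2-o,rcond=None)[0]
    A,B=o+t[0]*d,o2+t[1]*e;return (A+B)/2,np.linalg.norm(A-B)
def proj(c,P):
    f=240/np.tan(np.radians(c["fov_y"]/2));K=np.array([[f,0,c["cx"]],[0,f,c["cy"]],[0,0,1]])
    M=np.linalg.inv(c["T"]);return cv2.projectPoints(np.array(P,float).reshape(-1,3),cv2.Rodrigues(M[:3,:3])[0],M[:3,3],K,c["distortion"])[0][:,0]
E
python3 - <<'E'
from h import *
np.set_printoptions(precision=4,suppress=True)
s=read_camera("side");t=read_camera("top")
for n,p,q,z in[("pin",(323,110.4),(456.7,210.4),.19),("pot",(349.2,247.3),(269.8,261.9),.09),("tamper",(314.5,104.7),(492.7,200.4),.15),("scr",(333,144),(404,230),.16),("full",(299,365),(125,220),.09)]:
    print(n,tri(s,p,t,q),plane(s,p,z),plane(t,q,z))
g=get_state();print(g["eef_pos"],R.from_quat(g["tcp_rot"]).as_matrix())
E
```

```text
pin (array([ 0.543 , -0.1904,  0.1863]), np.float64(0.0017177185506328941)) [ 0.5434 -0.1856  0.19  ] [ 0.5414 -0.1891  0.19  ]
pot (array([0.4714, 0.1096, 0.087 ]), np.float64(0.0020700252403401294)) [0.4724 0.112  0.09  ] [0.4701 0.1095 0.09  ]
tamper (array([ 0.5683, -0.2656,  0.1466]), np.float64(0.002009589258158119)) [ 0.5689 -0.2612  0.15  ] [ 0.5666 -0.264   0.15  ]
scr (array([ 0.5162, -0.111 ,  0.1595]), np.float64(0.0023412307857285505)) [ 0.5173 -0.1107  0.16  ] [ 0.5149 -0.1107  0.16  ]
full (array([0.5445, 0.3676, 0.0861]), np.float64(0.0004488335836122174)) [0.5439 0.3698 0.09  ] [0.5441 0.3661 0.09  ]
[0.2431 0.6293 0.2414] [[ 0.3605 -0.0008 -0.9327]
 [ 0.9327 -0.0014  0.3605]
 [-0.0016 -1.      0.0002]]
```

Triangulated heights are pin 186 mm, pot 87 mm, tamper 147 mm and scraper 160 mm, all within 4 mm of the given sizes. Socket spacing also fits (163 mm over two). I'm using the pin axis at (0.5425,-0.188) and the pot at (0.471,0.110). The row direction is about -71.4°, so tool x has to turn to yaw 18.6°. I'll turn in place first.

```bash
cat >> h.py <<'E'
def togo(P):
    g=get_state();M=R.from_quat(g["tcp_rot"]).as_matrix()
    np.set_printoptions(precision=4,suppress=True)
    print("t",round(g["time"],2),"pos",g["eef_pos"],"yaw",np.degrees(np.arctan2(M[1,0],M[0,0])).round(2),"ydir",M[:,1],"F",g["contact_force"].round(1),"open",round(g["opening"],3))
    print("shift mm",(M.T@(np.array(P)-g["eef_pos"])*1000).round(1))
E
python3 -m inch '[{"ay":0.11},{"ay":0.11},{"ay":0.11},{"ay":0.11}]'
python3 -m inch '[{"ay":0.11},{"ay":0.11},{"ay":0.11},{"ay":0.108},{}]'
python3 -c "from h import *;togo([.5425,-.188,.25])"
```

```text
t 0.2 pos [0.2431 0.6293 0.2414] yaw 68.87 ydir [-0.0008 -0.0014 -1.    ] F [ 0.1 -0.3 -0.1] open 1.0
shift mm [-654.4   -7.7 -573.9]validation failed for argument at $[0]...
validation failed for argument at $[0]...
```

The rows were refused, probably because every key is required.

```bash

python3 -m inch '[{"ax":0,"ay":0.11,"az":0,"x":0,"y":0,"z":0,"hand":-1},{"ax":0,"ay":0.11,"az":0,"x":0,"y":0,"z":0,"hand":-1},{"ax":0,"ay":0.11,"az":0,"x":0,"y":0,"z":0,"hand":-1},{"ax":0,"ay":0.11,"az":0,"x":0,"y":0,"z":0,"hand":-1}]'
python3 -m inch '[{"ax":0,"ay":0.11,"az":0,"x":0,"y":0,"z":0,"hand":-1},{"ax":0,"ay":0.11,"az":0,"x":0,"y":0,"z":0,"hand":-1},{"ax":0,"ay":0.11,"az":0,"x":0,"y":0,"z":0,"hand":-1},{"ax":0,"ay":0.108,"az":0,"x":0,"y":0,"z":0,"hand":-1},{"ax":0,"ay":0,"az":0,"x":0,"y":0,"z":0,"hand":-1}]'
python3 -c "from h import *;togo([.5425,-.188,.25])"
```

```text
time: 0.53
eef_pos: [0.2432, 0.6295, 0.2419]
tcp_rot: [0.657, 0.261, -0.261, -0.657]
contact_force: [0.4, -0.8, 0.6]
opening: 0.999
time: 0.95
eef_pos: [0.2432, 0.6294, 0.2419]
tcp_rot: [0.698, 0.113, -0.114, -0.698]
contact_force: [-0.9, 0.6, 0.3]
opening: 1.002
t 0.95 pos [0.2432 0.6294 0.2419] yaw 18.46 ydir [-0.0003 -0.0006 -1.    ] F [-0.9  0.6  0.3] open 1.002
shift mm [  25.    -7.7 -870.2]
```

```bash

python3 -m inch '[{"ax":0,"ay":0,"az":0,"x":1,"y":-1,"z":-35,"hand":-1},{"ax":0,"ay":0,"az":0,"x":1,"y":-1,"z":-35,"hand":-1},{"ax":0,"ay":0,"az":0,"x":1,"y":-1,"z":-35,"hand":-1},{"ax":0,"ay":0,"az":0,"x":1,"y":-1,"z":-35,"hand":-1},{"ax":0,"ay":0,"az":0,"x":1,"y":-1,"z":-35,"hand":-1}]'
python3 -m inch '[{"ax":0,"ay":0,"az":0,"x":1,"y":-1,"z":-35,"hand":-1},{"ax":0,"ay":0,"az":0,"x":1,"y":-1,"z":-35,"hand":-1},{"ax":0,"ay":0,"az":0,"x":1,"y":-1,"z":-35,"hand":-1},{"ax":0,"ay":0,"az":0,"x":1,"y":-1,"z":-35,"hand":-1},{"ax":0,"ay":0,"az":0,"x":1,"y":-1,"z":-35,"hand":-1}]'
python3 -m inch '[{"ax":0,"ay":0,"az":0,"x":1,"y":0,"z":-35,"hand":-1},{"ax":0,"ay":0,"az":0,"x":1,"y":0,"z":-35,"hand":-1},{"ax":0,"ay":0,"az":0,"x":1,"y":0,"z":-35,"hand":-1},{"ax":0,"ay":0,"az":0,"x":1,"y":0,"z":-35,"hand":-1},{"ax":0,"ay":0,"az":0,"x":1,"y":0,"z":-35,"hand":-1}]'
python3 -m inch '[{"ax":0,"ay":0,"az":0,"x":1,"y":0,"z":-35,"hand":-1},{"ax":0,"ay":0,"az":0,"x":1,"y":0,"z":-35,"hand":-1},{"ax":0,"ay":0,"az":0,"x":1,"y":0,"z":-35,"hand":-1},{"ax":0,"ay":0,"az":0,"x":1,"y":0,"z":-35,"hand":-1},{"ax":0,"ay":0,"az":0,"x":0,"y":0,"z":0,"hand":-1}]'
python3 -c "from h import *;togo([.5425,-.188,.25])"
```

```text
time: 1.37
eef_pos: [0.3039, 0.4638, 0.2471]
tcp_rot: [0.698, 0.115, -0.115, -0.698]
contact_force: [0.5, -0.3, 0.0]
opening: 1.0
time: 1.78
eef_pos: [0.3643, 0.2994, 0.2524]
tcp_rot: [-0.698, -0.115, 0.115, 0.698]
contact_force: [0.3, 0.1, 0.3]
opening: 0.997
time: 2.2
eef_pos: [0.4248, 0.1351, 0.2525]
tcp_rot: [-0.698, -0.115, 0.115, 0.698]
contact_force: [0.2, 0.5, 0.4]
opening: 1.0
time: 2.62
eef_pos: [0.4745, 0.0005, 0.2526]
tcp_rot: [0.699, 0.113, -0.113, -0.697]
contact_force: [0.6, 0.6, -0.2]
opening: 0.994
t 2.62 pos [0.4745 0.0005 0.2526] yaw 18.41 ydir [ 0.0012 -0.0024 -1.    ] F [ 0.6  0.6 -0.2] open 0.994
shift mm [   5.     3.1 -200.4]
```

```bash

python3 -m inch '[{"ax":0,"ay":0,"az":0,"x":1,"y":0,"z":-40,"hand":-1},{"ax":0,"ay":0,"az":0,"x":1,"y":0,"z":-40,"hand":-1},{"ax":0,"ay":0,"az":0,"x":1,"y":0,"z":-40,"hand":-1},{"ax":0,"ay":0,"az":0,"x":1,"y":0,"z":-40,"hand":-1},{"ax":0,"ay":0,"az":0,"x":1,"y":0,"z":-40,"hand":-1}]'
python3 -m inch '[{"ax":0,"ay":0,"az":0,"x":0,"y":0,"z":0,"hand":-1},{"ax":0,"ay":0,"az":0,"x":0,"y":0,"z":0,"hand":-1}]'
python3 - <<'E'
from h import *
togo([.5425,-.188,.147])
for n,b in(("side",(250,50)),("top",(370,120))):
    c=read_camera(n);print(n,proj(c,[[.5425,-.188,.19],[.5425,-.188,.15]]))
    i=c["img"][b[1]:b[1]+150,b[0]:b[0]+200,::-1];cv2.imwrite(f"pics/{n}1.png",i)
a=[cv2.resize(cv2.imread(f"pics/{n}1.png"),(400,300),interpolation=cv2.INTER_CUBIC) for n in("side","top")]
cv2.imwrite("pics/both1.png",np.hstack(a))
E
```

```text
time: 3.03
eef_pos: [0.5417, -0.1839, 0.2523]
tcp_rot: [-0.698, -0.115, 0.115, 0.698]
contact_force: [0.9, 0.2, 0.5]
opening: 1.004
time: 3.2
eef_pos: [0.5415, -0.184, 0.2517]
tcp_rot: [-0.697, -0.113, 0.114, 0.698]
contact_force: [-0.3, 0.1, 0.0]
opening: 0.999
t 3.2 pos [ 0.5415 -0.184   0.2517] yaw 18.52 ydir [-0.0011  0.001  -1.    ] F [-0.3  0.1  0. ] open 0.999
shift mm [ -0.3 104.7  -4.2]
side [[323.5125 109.7427]
 [323.6906 124.7405]]
top [[455.9829 209.6908]
 [448.7661 214.4005]]
```

View pics/both1.png

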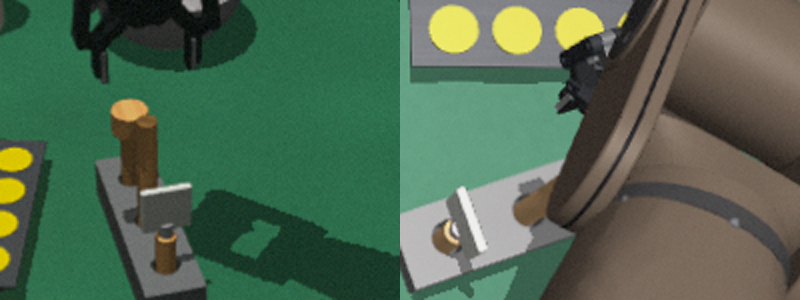

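The side view has the fingers straddling the pin symmetrically (tips at crop x≈101 and 193, pin at 147), still above it. The arm hides the pin top in the top view. I'll descend the remaining 105 mm.

```bash

python3 -m inch '[{"ax":0,"ay":0,"az":0,"x":0,"y":15,"z":-4,"hand":-1},{"ax":0,"ay":0,"az":0,"x":0,"y":20,"z":0,"hand":-1},{"ax":0,"ay":0,"az":0,"x":0,"y":20,"z":0,"hand":-1},{"ax":0,"ay":0,"az":0,"x":0,"y":20,"z":0,"hand":-1}]'
python3 -m inch '[{"ax":0,"ay":0,"az":0,"x":0,"y":15,"z":0,"hand":-1},{"ax":0,"ay":0,"az":0,"x":0,"y":15,"z":0,"hand":-1},{"ax":0,"ay":0,"az":0,"x":0,"y":0,"z":0,"hand":-1},{"ax":0,"ay":0,"az":0,"x":0,"y":0,"z":0,"hand":-1}]'
python3 - <<'E'
from h import *
togo([.5425,-.188,.147])
i=read_camera("side")["img"][60:180,260:420,::-1];cv2.imwrite("pics/s2.png",cv2.resize(i,(640,480),interpolation=cv2.INTER_CUBIC))
E
```

```text
time: 3.63
eef_pos: [0.5426, -0.1846, 0.1771]
tcp_rot: [0.698, 0.115, -0.115, -0.698]
contact_force: [1.0, 0.3, 0.1]
opening: 0.996
time: 3.97
eef_pos: [0.5421, -0.1847, 0.1469]
tcp_rot: [-0.697, -0.114, 0.115, 0.698]
contact_force: [0.3, 0.7, 0.1]
opening: 1.003
t 3.97 pos [ 0.5421 -0.1847  0.1469] yaw 18.71 ydir [-0.0017  0.0011 -1.    ] F [0.3 0.7 0.1] open 1.003
shift mm [-0.7 -0.1 -3.2]
```

View pics/s2.png

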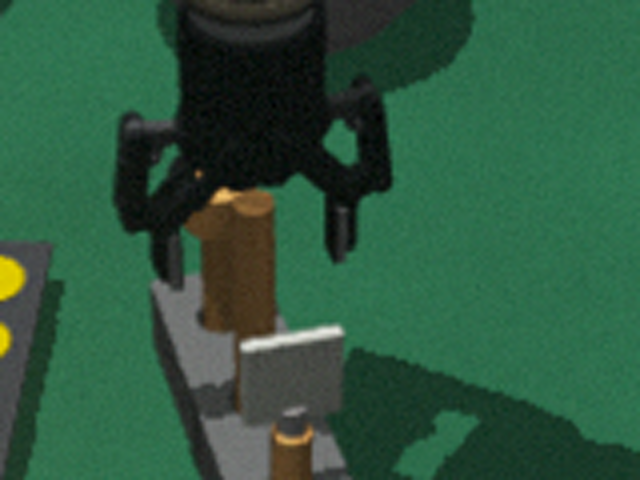

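The jaws straddle the pin evenly (finger tips at crop x 172 and 340, pin at 255). I'll correct the last 3 mm along the row, then close.

```bash

python3 -m inch '[{"ax":0,"ay":0,"az":0,"x":0,"y":0,"z":-3,"hand":-1},{"ax":0,"ay":0,"az":0,"x":0,"y":0,"z":0,"hand":-1}]'
python3 -c "from h import *;togo([.5425,-.188,.147])"
python3 -m inch '[{"ax":0,"ay":0,"az":0,"x":0,"y":0,"z":0,"hand":1},{"ax":0,"ay":0,"az":0,"x":0,"y":0,"z":0,"hand":1},{"ax":0,"ay":0,"az":0,"x":0,"y":0,"z":0,"hand":1},{"ax":0,"ay":0,"az":0,"x":0,"y":0,"z":0,"hand":1},{"ax":0,"ay":0,"az":0,"x":0,"y":0,"z":0,"hand":1}]' 50
python3 -m inch '[{"ax":0,"ay":0,"az":0,"x":0,"y":0,"z":0,"hand":1},{"ax":0,"ay":0,"az":0,"x":0,"y":0,"z":0,"hand":1},{"ax":0,"ay":0,"az":0,"x":0,"y":0,"z":0,"hand":1},{"ax":0,"ay":0,"az":0,"x":0,"y":0,"z":0,"hand":1}]'
python3 -c "from h import *;togo([.5425,-.188,.147])"
```

```text
time: 4.18
eef_pos: [0.5447, -0.1899, 0.1492]
tcp_rot: [0.699, 0.115, -0.113, -0.697]
contact_force: [-0.2, 0.4, -0.9]
opening: 0.998
t 4.18 pos [ 0.5447 -0.1899  0.1492] yaw 18.6 ydir [ 0.0028 -0.0018 -1.    ] F [-0.2  0.4 -0.9] open 0.998
shift mm [-1.5  2.1  2.4]
time: 4.6
eef_pos: [0.5436, -0.1894, 0.1473]
tcp_rot: [-0.698, -0.114, 0.114, 0.698]
contact_force: [-0.4, 0.1, 0.8]
opening: 0.3
time: 4.93
eef_pos: [0.5437, -0.1895, 0.1475]
tcp_rot: [0.698, 0.114, -0.114, -0.698]
contact_force: [-0.7, -0.1, 1.5]
opening: 0.267
t 4.93 pos [ 0.5437 -0.1895  0.1475] yaw 18.57 ydir [ 0.     -0.0002 -1.    ] F [-0.7 -0.1  1.5] open 0.267
shift mm [-0.7  0.5  1.8]
```

The gripper has closed on the pin (opening about 23 mm). Now the lift.

```bash

python3 -m inch '[{"ax":0,"ay":0,"az":0,"x":0,"y":-6,"z":0,"hand":1},{"ax":0,"ay":0,"az":0,"x":0,"y":-10,"z":0,"hand":1},{"ax":0,"ay":0,"az":0,"x":0,"y":-14,"z":0,"hand":1},{"ax":0,"ay":0,"az":0,"x":0,"y":-20,"z":0,"hand":1}]' 60
python3 -m inch '[{"ax":0,"ay":0,"az":0,"x":0,"y":-25,"z":0,"hand":1},{"ax":0,"ay":0,"az":0,"x":0,"y":-25,"z":0,"hand":1},{"ax":0,"ay":0,"az":0,"x":0,"y":-25,"z":0,"hand":1},{"ax":0,"ay":0,"az":0,"x":0,"y":-25,"z":0,"hand":1},{"ax":0,"ay":0,"az":0,"x":0,"y":-25,"z":0,"hand":1}]'
python3 -m inch '[{"ax":0,"ay":0,"az":0,"x":0,"y":-10,"z":0,"hand":1},{"ax":0,"ay":0,"az":0,"x":0,"y":0,"z":0,"hand":1},{"ax":0,"ay":0,"az":0,"x":0,"y":0,"z":0,"hand":1}]'
python3 - <<'E'
from h import *
togo([.471,.1102,.33])
i=read_camera("side")["img"][0:240,200:520,::-1];cv2.imwrite("pics/s3.png",cv2.resize(i,(640,480),interpolation=cv2.INTER_CUBIC))
E
```

```text
time: 5.27
eef_pos: [0.5427, -0.1887, 0.1966]
tcp_rot: [-0.697, -0.113, 0.115, 0.699]
contact_force: [0.2, -0.6, -1.4]
opening: 0.267
time: 5.68
eef_pos: [0.5435, -0.1891, 0.3243]
tcp_rot: [0.698, 0.114, -0.114, -0.698]
contact_force: [0.7, 0.6, -1.5]
opening: 0.262
time: 5.93
eef_pos: [0.5436, -0.1893, 0.3323]
tcp_rot: [0.698, 0.114, -0.114, -0.698]
contact_force: [0.6, -0.2, -1.5]
opening: 0.265
t 5.93 pos [ 0.5436 -0.1893  0.3323] yaw 18.57 ydir [ 0.0004 -0.0002 -1.    ] F [ 0.6 -0.2 -1.5] open 0.265
shift mm [ 26.6   2.2 307. ]
```

View pics/s3.png

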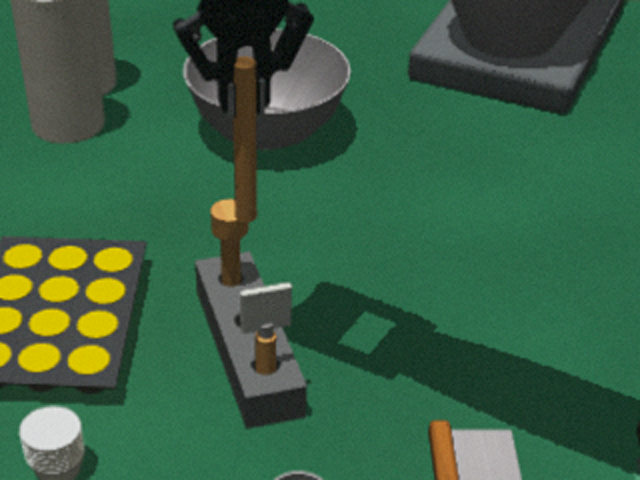

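The pin is out and hangs straight (crop x 245, y 60–220). Scraper and tamper are still in the rack. Lower end is about 195 mm up, clear of the scraper's 160 mm, so I'll carry it over the pot.

```bash

python3 -m inch '[{"ax":0,"ay":0,"az":0,"x":2,"y":0,"z":15,"hand":1},{"ax":0,"ay":0,"az":0,"x":3,"y":0,"z":28,"hand":1},{"ax":0,"ay":0,"az":0,"x":3,"y":0,"z":34,"hand":1},{"ax":0,"ay":0,"az":0,"x":3,"y":0,"z":34,"hand":1},{"ax":0,"ay":0,"az":0,"x":3,"y":0,"z":34,"hand":1}]'
python3 -m inch '[{"ax":0,"ay":0,"az":0,"x":3,"y":0,"z":34,"hand":1},{"ax":0,"ay":0,"az":0,"x":3,"y":0,"z":34,"hand":1},{"ax":0,"ay":0,"az":0,"x":3,"y":0,"z":34,"hand":1},{"ax":0,"ay":0,"az":0,"x":2,"y":0,"z":30,"hand":1},{"ax":0,"ay":0,"az":0,"x":1,"y":0,"z":20,"hand":1}]'
python3 -m inch '[{"ax":0,"ay":0,"az":0,"x":0,"y":10,"z":10,"hand":1},{"ax":0,"ay":0,"az":0,"x":0,"y":20,"z":0,"hand":1},{"ax":0,"ay":0,"az":0,"x":0,"y":20,"z":0,"hand":1},{"ax":0,"ay":0,"az":0,"x":0,"y":10,"z":0,"hand":1},{"ax":0,"ay":0,"az":0,"x":0,"y":0,"z":0,"hand":1}]'
python3 - <<'E'
from h import *
togo([.471,.1102,.27])
f=lambda n,x,y,w,h:cv2.resize(read_camera(n)["img"][y:y+h,x:x+w,::-1],(400,600),interpolation=cv2.INTER_CUBIC)
cv2.imwrite("pics/s4.png",np.hstack([f("side",300,110,133,200),f("top",200,150,133,200)]))
E
```

```text
time: 6.4
eef_pos: [0.5092, -0.0454, 0.3298]
tcp_rot: [-0.697, -0.112, 0.115, 0.699]
contact_force: [1.0, 0.8, -0.2]
opening: 0.267
time: 6.82
eef_pos: [0.4715, 0.1035, 0.3301]
tcp_rot: [-0.697, -0.113, 0.116, 0.698]
contact_force: [-1.0, -1.0, -1.1]
opening: 0.268
time: 7.23
eef_pos: [0.4682, 0.1097, 0.2674]
tcp_rot: [-0.697, -0.111, 0.117, 0.698]
contact_force: [-0.0, -0.5, -0.8]
opening: 0.267
t 7.23 pos [0.4682 0.1097 0.2674] yaw 18.55 ydir [-0.0089 -0.0003 -1.    ] F [-0.  -0.5 -0.8] open 0.267
shift mm [ 2.8 -2.6 -0.5]
```

View pics/s4.png

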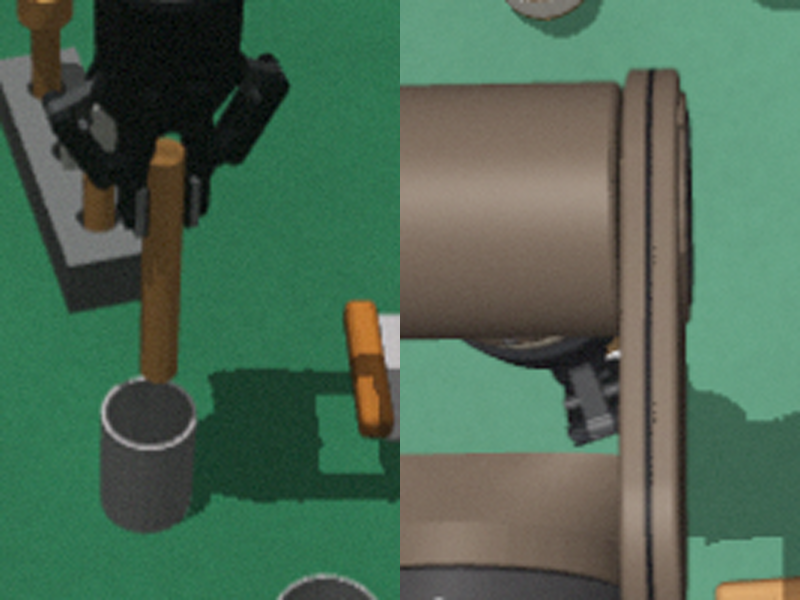

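```bash

python3 - <<'E'
from h import *
togo([.471,.1102,.27]);g=get_state();print(g["qpos"])
c=read_camera("side");M=R.from_quat(g["tcp_rot"]).as_matrix();p=g["eef_pos"]
for d in(-.043,.137): 
    P=p+M[:,1]*d;q=proj(c,P)[0];print(P,q,(q-[300,110])*3)
print("pot rim",(proj(c,[.471,.1102,.09])[0]-[300,110])*3)
print("bottom from pixel at z .13",plane(c,(300+159/3-.3,110+371/3-.3),p[2]-.137))
E
```

```text
t 7.33 pos [0.4703 0.1096 0.2715] yaw 18.53 ydir [-0.0019 -0.0001 -1.    ] F [ 1.1 -0.6 -0.1] open 0.269
shift mm [0.9 1.5 0.3]
[ 0.0185 -0.1708  2.0015 -0.0001  1.3127 -0.3048]
[0.4704 0.1096 0.3145] [353.8491 157.2409] [161.5473 141.7228]
[0.47   0.1096 0.1345] [351.1192 230.9955] [153.3575 362.9866]
pot rim [149.9439 409.8859]
bottom from pixel at z .13 [0.4668 0.1154 0.1345]
```

The picture was taken while the arm was still settling (TCP x 0.468). The settled pose puts the pin's lower end at about (0.470,0.110), within 3 mm of the pot centre against 16 mm of clearance. I'll lower it into the pot, stopping about 20 mm above the floor.

```bash

python3 -m inch '[{"ax":0,"ay":0,"az":0,"x":1,"y":10,"z":0,"hand":1},{"ax":0,"ay":0,"az":0,"x":0,"y":15,"z":0,"hand":1},{"ax":0,"ay":0,"az":0,"x":0,"y":15,"z":0,"hand":1},{"ax":0,"ay":0,"az":0,"x":0,"y":15,"z":0,"hand":1}]'
python3 -m inch '[{"ax":0,"ay":0,"az":0,"x":0,"y":15,"z":0,"hand":1},{"ax":0,"ay":0,"az":0,"x":0,"y":15,"z":0,"hand":1},{"ax":0,"ay":0,"az":0,"x":0,"y":15,"z":0,"hand":1},{"ax":0,"ay":0,"az":0,"x":0,"y":10,"z":0,"hand":1}]'
python3 -m inch '[{"ax":0,"ay":0,"az":0,"x":0,"y":0,"z":0,"hand":1},{"ax":0,"ay":0,"az":0,"x":0,"y":0,"z":0,"hand":1},{"ax":0,"ay":0,"az":0,"x":0,"y":0,"z":0,"hand":1}]'
python3 - <<'E'
from h import *
togo([.471,.1102,.142])
c=read_camera("side");cv2.imwrite("pics/s5.png",cv2.resize(c["img"][150:300,280:440,::-1],(640,600),interpolation=cv2.INTER_CUBIC))
togo([.471,.1102,.142])
E
```

```text
time: 7.72
eef_pos: [0.4723, 0.1101, 0.2175]
tcp_rot: [0.698, 0.115, -0.113, -0.698]
contact_force: [0.2, 0.4, -1.4]
opening: 0.265
time: 8.05
eef_pos: [0.4714, 0.1101, 0.1612]
tcp_rot: [-0.698, -0.114, 0.114, 0.698]
contact_force: [0.6, -0.2, -1.2]
opening: 0.268
time: 8.3
eef_pos: [0.4724, 0.1102, 0.1634]
tcp_rot: [0.698, 0.115, -0.113, -0.698]
contact_force: [-0.0, 0.1, -0.8]
opening: 0.267
t 8.3 pos [0.4724 0.1102 0.1634] yaw 18.56 ydir [ 0.0021  0.     -1.    ] F [-0.   0.1 -0.8] open 0.267
shift mm [-1.4 21.4  0.4]
t 8.35 pos [0.4725 0.1102 0.1637] yaw 18.56 ydir [ 0.0026  0.     -1.    ] F [ 1.  -0.8 -1.1] open 0.263
shift mm [-1.5 21.7  0.5]
```

View pics/s5.png

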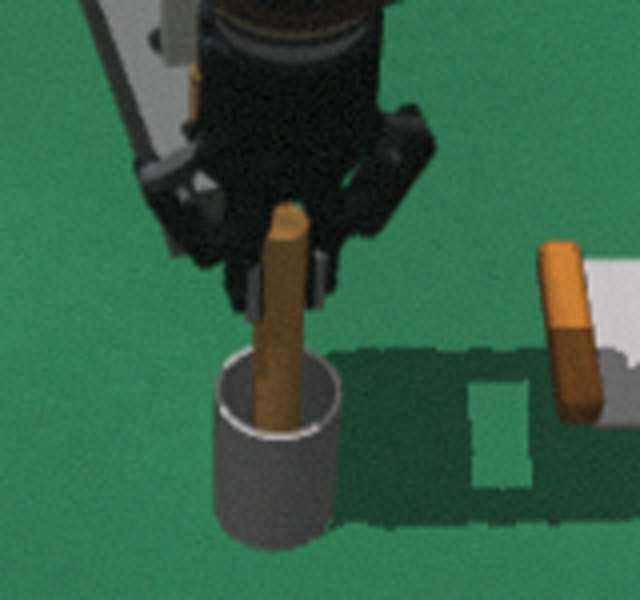

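The pin is inside the pot and centred (axis at crop x≈277, rim spans 217–341). I'll lower gently now, watching the force.

```bash

python3 -m inch '[{"ax":0,"ay":0,"az":0,"x":-1,"y":5,"z":0,"hand":1},{"ax":0,"ay":0,"az":0,"x":0,"y":5,"z":0,"hand":1},{"ax":0,"ay":0,"az":0,"x":0,"y":4,"z":0,"hand":1},{"ax":0,"ay":0,"az":0,"x":0,"y":0,"z":0,"hand":1},{"ax":0,"ay":0,"az":0,"x":0,"y":0,"z":0,"hand":1}]'
python3 -m inch '[{"ax":0,"ay":0,"az":0,"x":0,"y":2,"z":0,"hand":1},{"ax":0,"ay":0,"az":0,"x":0,"y":0,"z":0,"hand":1},{"ax":0,"ay":0,"az":0,"x":0,"y":0,"z":0,"hand":1}]'
python3 -m inch '[{"ax":0,"ay":0,"az":0,"x":0,"y":2,"z":0,"hand":1},{"ax":0,"ay":0,"az":0,"x":0,"y":0,"z":0,"hand":1},{"ax":0,"ay":0,"az":0,"x":0,"y":0,"z":0,"hand":1}]'
python3 -c "from h import *;togo([.471,.1102,.142])"
```

```text
time: 8.77
eef_pos: [0.4702, 0.1099, 0.1478]
tcp_rot: [-0.698, -0.114, 0.114, 0.698]
contact_force: [1.2, -0.6, -1.4]
opening: 0.263
time: 9.02
eef_pos: [0.4706, 0.1099, 0.1463]
tcp_rot: [-0.698, -0.114, 0.114, 0.698]
contact_force: [0.7, -0.6, -1.2]
opening: 0.263
time: 9.27
eef_pos: [0.4705, 0.1099, 0.1442]
tcp_rot: [-0.698, -0.114, 0.114, 0.698]
contact_force: [0.1, 0.4, -0.7]
opening: 0.269
t 9.27 pos [0.4705 0.1099 0.1442] yaw 18.57 ydir [-0.0002 -0.     -1.    ] F [ 0.1  0.4 -0.7] open 0.269
shift mm [0.6 2.2 0.1]
```

```bash

python3 -m inch '[{"ax":0,"ay":0,"az":0,"x":0,"y":1.5,"z":0,"hand":1},{"ax":0,"ay":0,"az":0,"x":0,"y":0,"z":0,"hand":1},{"ax":0,"ay":0,"az":0,"x":0,"y":0,"z":0,"hand":1}]'
python3 -m inch '[{"ax":0,"ay":0,"az":0,"x":0,"y":1,"z":0,"hand":1},{"ax":0,"ay":0,"az":0,"x":0,"y":0,"z":0,"hand":1},{"ax":0,"ay":0,"az":0,"x":0,"y":0,"z":0,"hand":1}]'
```

```text
time: 9.52
eef_pos: [0.4705, 0.1099, 0.1427]
tcp_rot: [-0.698, -0.114, 0.114, 0.698]
contact_force: [-0.2, 0.7, -1.9]
opening: 0.269
time: 9.77
eef_pos: [0.4708, 0.1099, 0.1425]
tcp_rot: [0.698, 0.114, -0.114, -0.698]
contact_force: [-0.4, -0.0, 2.9]
opening: 0.263
```

```bash

python3 -m inch '[{"ax":0,"ay":0,"az":0,"x":0,"y":0.6,"z":0,"hand":1},{"ax":0,"ay":0,"az":0,"x":0,"y":0,"z":0,"hand":1},{"ax":0,"ay":0,"az":0,"x":0,"y":0,"z":0,"hand":1}]'
python3 -c "from h import *;togo([.471,.1102,.142])"
```

```text
time: 10.02
eef_pos: [0.471, 0.1099, 0.1424]
tcp_rot: [0.698, 0.114, -0.114, -0.698]
contact_force: [-2.0, -0.6, 6.9]
opening: 0.264
t 10.02 pos [0.471  0.1099 0.1424] yaw 18.57 ydir [ 0.0005 -0.0002 -1.    ] F [-2.  -0.6  6.9] open 0.264
shift mm [0.1 0.4 0.3]
```

The pin stands firmly on the floor at the height I expected (TCP z 0.142, +7 N). I'll ease off and open the fingers slowly.

```bash

python3 -m inch '[{"ax":0,"ay":0,"az":0,"x":0,"y":-0.8,"z":0,"hand":1},{"ax":0,"ay":0,"az":0,"x":0,"y":0,"z":0,"hand":1},{"ax":0,"ay":0,"az":0,"x":0,"y":0,"z":0,"hand":0.46}]' 20
python3 -m inch '[{"ax":0,"ay":0,"az":0,"x":0,"y":0,"z":0,"hand":0.44},{"ax":0,"ay":0,"az":0,"x":0,"y":0,"z":0,"hand":0.42},{"ax":0,"ay":0,"az":0,"x":0,"y":0,"z":0,"hand":0.4},{"ax":0,"ay":0,"az":0,"x":0,"y":0,"z":0,"hand":0.36},{"ax":0,"ay":0,"az":0,"x":0,"y":0,"z":0,"hand":0.3}]'
python3 -m inch '[{"ax":0,"ay":0,"az":0,"x":0,"y":0,"z":0,"hand":0.2},{"ax":0,"ay":0,"az":0,"x":0,"y":0,"z":0,"hand":0.1},{"ax":0,"ay":0,"az":0,"x":0,"y":0,"z":0,"hand":0},{"ax":0,"ay":0,"az":0,"x":0,"y":0,"z":0,"hand":-0.3},{"ax":0,"ay":0,"az":0,"x":0,"y":0,"z":0,"hand":-0.6}]'
python3 -m inch '[{"ax":0,"ay":0,"az":0,"x":0,"y":0,"z":0,"hand":-0.8},{"ax":0,"ay":0,"az":0,"x":0,"y":0,"z":0,"hand":-0.8},{"ax":0,"ay":0,"az":0,"x":0,"y":0,"z":0,"hand":-0.8}]'
python3 - <<'E'
from h import *
c=read_camera("side");cv2.imwrite("pics/s6.png",cv2.resize(c["img"][150:300,280:440,::-1],(640,600),interpolation=cv2.INTER_CUBIC))
togo([.471,.1102,.142])
E
```

```text
time: 10.27
eef_pos: [0.4708, 0.1099, 0.1424]
tcp_rot: [0.698, 0.114, -0.114, -0.698]
contact_force: [-1.9, -0.1, 4.5]
opening: 0.265
time: 10.68
eef_pos: [0.4704, 0.1099, 0.1416]
tcp_rot: [-0.698, -0.114, 0.114, 0.698]
contact_force: [-0.6, 0.7, 0.1]
opening: 0.346
time: 11.1
eef_pos: [0.4706, 0.1099, 0.142]
tcp_rot: [0.698, 0.114, -0.114, -0.698]
contact_force: [0.4, -0.1, -0.2]
opening: 0.768
time: 11.35
eef_pos: [0.4706, 0.1099, 0.142]
tcp_rot: [0.698, 0.114, -0.114, -0.698]
contact_force: [0.0, -0.3, 0.8]
opening: 0.9
t 11.4 pos [0.4706 0.1099 0.1421] yaw 18.57 ydir [ 0.0001 -0.     -1.    ] F [-0.1  0.7 -0.3] open 0.899
shift mm [0.5 0.1 0.1]
```

View pics/s6.png

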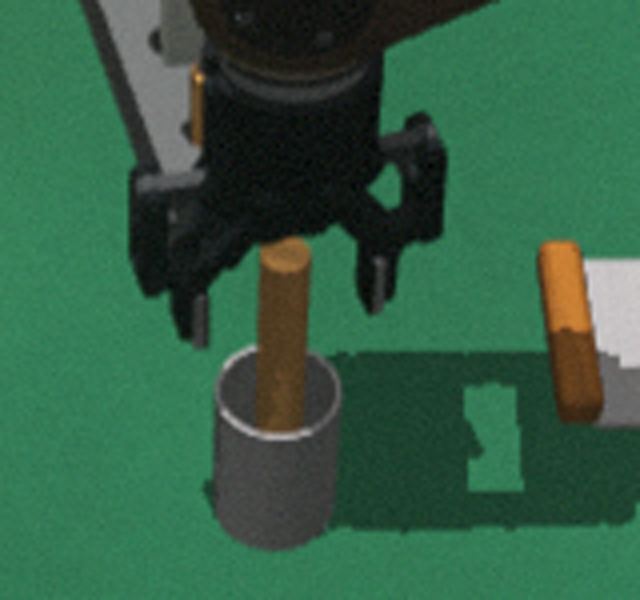

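The pin stands upright by itself between the open fingers (axis about x 282, fingers at 200 and 375). I'll retreat straight up, then check.

```bash

python3 -m inch '[{"ax":0,"ay":0,"az":0,"x":0,"y":-8,"z":0,"hand":-0.8},{"ax":0,"ay":0,"az":0,"x":0,"y":-15,"z":0,"hand":-0.8},{"ax":0,"ay":0,"az":0,"x":0,"y":-25,"z":0,"hand":-0.8},{"ax":0,"ay":0,"az":0,"x":0,"y":-30,"z":0,"hand":-0.8},{"ax":0,"ay":0,"az":0,"x":0,"y":-30,"z":0,"hand":-0.8}]'
python3 -m inch '[{"ax":0,"ay":0,"az":0,"x":0,"y":-25,"z":0,"hand":-0.8},{"ax":0,"ay":0,"az":0,"x":0,"y":-10,"z":-25,"hand":-0.8},{"ax":0,"ay":0,"az":0,"x":0,"y":0,"z":-35,"hand":-0.8},{"ax":0,"ay":0,"az":0,"x":0,"y":0,"z":-35,"hand":-0.8},{"ax":0,"ay":0,"az":0,"x":0,"y":0,"z":-35,"hand":-0.8}]'
python3 -m inch '[{"ax":0,"ay":0,"az":0,"x":0,"y":0,"z":-20,"hand":-0.8},{"ax":0,"ay":0,"az":0,"x":0,"y":0,"z":0,"hand":-0.8},{"ax":0,"ay":0,"az":0,"x":0,"y":0,"z":0,"hand":-0.8},{"ax":0,"ay":0,"az":0,"x":0,"y":0,"z":0,"hand":-0.8},{"ax":0,"ay":0,"az":0,"x":0,"y":0,"z":0,"hand":-0.8}]'
python3 - <<'E'
from h import *
togo([.471,.1102,.142])
s=read_camera("side");t=read_camera("top")
cv2.imwrite("pics/s7.png",np.hstack([cv2.resize(c["img"][y:y+300,x:x+200,::-1],(400,600),interpolation=cv2.INTER_CUBIC) for c,x,y in((s,240,120),(t,200,130))]))
for c,o in((s,(240,120)),(t,(200,130))):print(((proj(c,[[.471,.11,.185],[.471,.11,.09]])-o)*2).round(0))
E
```

```text
time: 11.82
eef_pos: [0.4701, 0.1099, 0.2513]
tcp_rot: [-0.698, -0.114, 0.114, 0.698]
contact_force: [-0.2, -0.2, -0.1]
opening: 0.9
time: 12.23
eef_pos: [0.5124, -0.0144, 0.2865]
tcp_rot: [0.698, 0.115, -0.114, -0.697]
contact_force: [0.5, 1.1, 0.6]
opening: 0.903
time: 12.65
eef_pos: [0.518, -0.0312, 0.2852]
tcp_rot: [-0.698, -0.115, 0.114, 0.698]
contact_force: [-0.4, 0.4, 0.2]
opening: 0.9
t 12.65 pos [ 0.518  -0.0312  0.2852] yaw 18.64 ydir [ 0.0001  0.0004 -1.    ] F [-0.4  0.4  0.2] open 0.9
shift mm [  0.6 143.3 148.9]
[[223. 185.]
 [220. 253.]]
[[129. 252.]
 [139. 263.]]
```

View pics/s7.png

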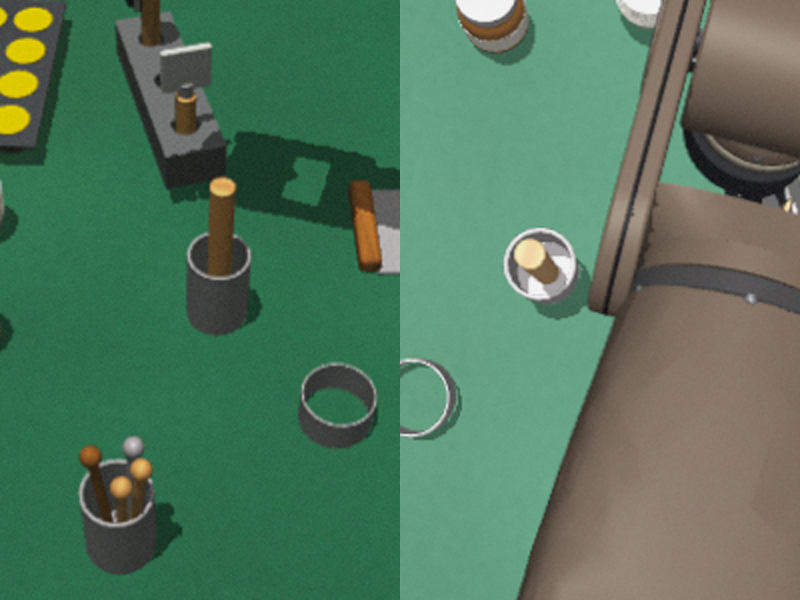

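The pin top is at (223,187) in the side view and (131,254) in the top view; the predictions for an upright pin were (223,185) and (129,252). The scraper is in the rack and the full pot hasn't moved. Handing in.

```bash
python3 -c "from plant import *;print(sign_off())"
```

```text
the job is handed in; nothing more can be done
None
```

The rolling pin now stands upright in the empty pot, and I handed the job in at about 12.8 s of the 43 s allowed. I gripped it across the rack's row, lifted it clear of the scraper and lowered it into the middle of the pot. I let go only once it stood on the floor: about +7 N upward, with the gripper at the expected height (0.142 m).

- **Final check:** in both camera views the pin's top was within about 1 camera pixel (1–2 mm) of where an upright, centred pin should appear. The gripper was clear, with no force on it.
- **Other objects:** the scraper is still in the rack, and the full pot is standing where it was, judged by eye from the pictures.
- **Disagreements:**
  - Heights measured from the cameras came out 0.5–4 mm lower than the sizes given, so I relied on contact force for the last few millimetres.
  - The grip opening read about 22.7 mm on the 24 mm pin.
  - My first move calls were refused because the rows lacked some values; the arm did not move.

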